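Hook a sample-cup tray under the nest's lip and swing it down home

ROBOT

A 7-joint arm with a two-finger parallel gripper is mounted at the origin on the work surface. World frame = base frame: x ahead of the robot, y to its left, z up, the work surface at z = 0. Lengths are in m, angles in rad, forces in N, time in s.
With the tool pointing down it reaches from about 0.425 to 0.875 m from the base axis. Payload 8.4 kg.
Tool frame: the origin (TCP) lies between the finger pads; the fingertips stand robot.tips_ahead ahead of it and the grasp point (between the pads) lies 5 mm behind it (robot.tips_ahead is the distance from the TCP to the fingertips, in m); z points along the fingers, y is the line along which they close (so a half turn about z gives the same grasp; the last joint's range is limited). The gripper opens to 85 mm and grips with 20 to 120 N. Pads are 22 mm wide; open, the fingers measure 114 mm over their backs; the gripper's body (76 mm by 85 mm) begins 54 mm behind the grasp point. The pads swing forward as they close: fully open they stand 13 mm farther back than shut.
Start: joints at [1.086, 0.333, 0.04, 1.465, -0.013, 1.343, -0.059], TCP at [0.245, -0.602, 0.245] pointing down, gripper open.
Joint ranges: [-2.58, 2.58], [-0.38, 2.09], [-1.3, 1.39], [0.25, 2.4], [-1.5, 4.64], [0.08, 2.09], [-2.65, 2.65]. Speed limits (rad/s): [2.22, 2.22, 2.79, 2.79, 3.14, 3.14, 3.14].

INTERFACE

Orientations are given as a unit quaternion [w, x, y, z].
In Python, from station import robot gives the robot as it stands.
- The arm moves only by the tool send_rows, never from a script. Its argument "series" is a list of rows, each an object of numbers: "dx", "dy", "dz": the shift along the tool's x, y, z scaled (see below); "yaw": the turn about the tool's z scaled (see below); "gripper": the opening, from -1 (shut) to 1 (fully open). A call has 1 to 8 rows; each row is the pose to reach, as a shift and turn from the pose commanded when the call began, along the tool's axes at that moment; what a row does not reach only later rows make up. The controller multiplies each number of a shift by 0.3 m and each number of a turn by 30 degrees. A row lasts 1/10 s, in which the tool goes at most 50 mm and 8.59 degrees, less where a joint would pass 70% of its speed; a pose out of reach is approached as far as the arm can. A call with a number of a shift or a turn outside -1 to 1 is refused whole. A call with a gripper value outside its range is refused whole. The fingers move at their own pace and stop on an object; "squeeze" is the grip in N (left out, the last holds). Time passes only in rows, so rows that repeat a pose let the fingers close. It gives the time, the measured TCP pose, the force, the opening and the grip force at its end, in the units of the state.
- robot.get_state(): the state, without advancing time (a new reading comes with each control period).
- robot.snapshot(name): name is "scene" or "top" or "wrist"; returns (picture, depth): 400x640x3 uint8, red, green, blue; 400x640 float32, m along the optical axis (not along the pixel's ray), 0 where there is no reading.
- robot.calibration(name): a dict with "intrinsics" (3x3 intrinsics, pixels), "extrinsics" (4x4, takes a point from camera to world coordinates); the wrist camera has in their place "tool_from_camera" (4x4, takes a point from camera to tool coordinates, whose origin is the TCP and whose axes are the flange's). Camera axes: x right, y down, z forward; pixel columns grow to the right and rows downward; lengths in m; the calibration is good to about 2 mm. A picture is of the moment at which its call begins: read the wrist's pose just before it. calibration takes no time and is no camera call.
- robot.job_done(): hands the job in; it is judged then, once.
The state is a dict: "time": time; "joints": joint angles; "joint_velocities": joint speeds; "tau": joint torques, N m; "eef_pos": TCP position; "tcp_rot": TCP orientation; "contact_force": force on the tool from outside, world axes, zero at the start; "moment": the same for the moment, N m; "width": opening from 0.0 (shut) to 1.0 (fully open); "gripper_force": force on a finger pad.
Only numpy, scipy, OpenCV 4.12 (cv2) and the standard library are available. Lean on these libraries where they do the work, as an engineer would, in place of code of your own. Each camera call takes 0.05 s, during which the arm holds its last target. There are 200 camera calls.

TASK

Load the tray with the blue grip into the white loading nest: holding it by its grip with the tongue end tilted down, hook the blue tongue under the nest's steel lip, pause a moment there, then swing the other end down until the tray lies flat on the nest's floor inside all four walls, and only then let go. Leave the orange tray where it is.

Things in the scene. Friction and masses are not known exactly. Their poses are not given: they have to be found in the camera images.
- blue_tray_grip (a point): Tray to load: grey plate 110 (x) x 96 (y) x 8 mm, 0.15-0.31 kg, dark cups, blue upright grip in its middle, 40 (x) x 16 (y) mm, 8 to 54 mm above the underside: pinch it across y. Point: grip's middle, 31 mm above the underside; x along the tray away from the tongue, z up. Tongue tip 81 mm towards -x, other plate edge 55 mm towards +x. Starts flat on the table, tongue roughly to the robot.
- blue_tray_tongue (a point): Blue tongue of that tray, 70 mm wide (y), 6 mm thick, level with the tray's underside, sticking out 26 mm from the plate's -x edge. Point: middle of its tip edge, 3 mm above the underside; axes as the tray's. Tongue tip to the plate's other edge: 136 mm.
- nest_floor (a point): Fixed white nest 174 x 140 mm. Point: centre of pocket floor, 10 mm over table; x away from lip, z up; lip side roughly to the robot. Pocket x -75..75, y -58..58 mm. Far and side walls 14 mm high, notched, 12 thick. Steel lip, 92 mm wide, overhangs x -75..-49, underside 18, top 23 mm over floor. Lip edge to far wall 124 mm: a flat tray cannot go in; tilt it 10 to 25 deg. Seated play 14 mm in x.
- orange_tray_grip (a point): Bystander tray, same as the blue one but with orange grip and tongue; leave it. Point: middle of its grip, 31 mm above its underside; axes likewise. The two trays lie left and right of the nest, either way round. More than 30 mm beyond the nest also stand a bottle, a white cup and a green tip box, at most 140 mm tall, not needed.
Things that resemble listed ones, but are neither listed nor needed, are in the scene too. Of the things like the part that bears nest_floor, leave any that is green; of the rest the smaller one is meant.

How it is judged:
By the outcome, as a careful person would: the job done as asked, in the order asked, and still so for the second after the job is handed in, with the robot touching nothing.
It also fails if it takes over 40 s, if anything falls off the work surface, if the arm or the gripper's body presses on something with over 40 N, if the wrist force passes 120 N, or if a joint passes its speed limit or range.

## Working session

There is one attempt and no reset: what is moved stays moved. The work goes in short steps, Python scripts to look and compute and a tool call to move; the robot and the scene stay as the last step left them, time stands still between calls to the robot, and variables do not carry over. Pictures are saved under pics/ and viewed, at most 10 in all, crops included, and the job is handed in when it is done.

Besides the shell and the picture viewer there is one more tool, called as a command line: name --argument value ..., lists and objects as JSON in quotes. send_rows: Moves the arm, as the interface text tells. Its arguments: {"type":"object","properties":{"series":{"type":"array","items":{"type":"object","properties":{"dx":{"type":"number","minimum":-1,"maximum":1},"dy":{"type":"number","minimum":-1,"maximum":1},"dz":{"type":"number","minimum":-1,"maximum":1},"yaw":{"type":"number","minimum":-1,"maximum":1},"gripper":{"type":"number"}}}},"squeeze":{"type":"number"}},"required":["series"]}

```bash
mkdir -p pics; ls; cat > h.py <<'E'
import numpy as np, cv2
from station import robot
def snap(n):
    s=robot.get_state(); im,d=robot.snapshot(n); return s,im,d
E
python3 - <<'E'
from h import *
for n in("scene","top"):
    s,im,d=snap(n); cv2.imwrite(f"pics/{n}0.png",im[...,::-1]); np.savez(f"{n}0.npz",im=im,d=d)
    c=robot.calibration(n); print(n,c["intrinsics"].tolist(),np.round(c["extrinsics"],4).tolist())
print(robot.calibration("wrist")); print(s, robot.tips_ahead)
E
```

```text
pics
scene [[477.9519200380866, 0.0, 317.24355075861115], [0.0, 477.9519200380866, 204.01733252941273], [0.0, 0.0, 1.0]] [[0.6004, 0.5199, -0.6076, 1.174], [0.7996, -0.3795, 0.4654, -0.515], [0.0114, -0.7653, -0.6436, 0.76], [0.0, 0.0, 0.0, 1.0]]
top [[405.463298102197, 0.0, 317.9160861856032], [0.0, 405.463298102197, 200.93155703058102], [0.0, 0.0, 1.0]] [[0.0182, -0.9859, 0.1661, 0.3389], [-0.9996, -0.0217, -0.0198, 0.0225], [0.0231, -0.1656, -0.9859, 1.2092], [0.0, 0.0, 0.0, 1.0]]
{'intrinsics': array([[297.32387801,   0.        , 314.41292917],
       [  0.        , 297.32387801, 194.55479637],
       [  0.        ,   0.        ,   1.        ]]), 'tool_from_camera': array([[-1.56393690e-04, -9.66401804e-01, -2.57036045e-01,
         6.35578703e-02],
       [ 9.99999931e-01, -2.37556137e-04,  2.84711039e-04,
        -6.04188257e-04],
       [-3.36205751e-04, -2.57035983e-01,  9.66401775e-01,
        -1.28864115e-01],
       [ 0.00000000e+00,  0.00000000e+00,  0.00000000e+00,
         1.00000000e+00]])}
{'time': 0.05, 'joints': array([ 1.08583987,  0.33392032,  0.03985642,  1.46624744, -0.01338888,
        1.3433051 , -0.05847634]), 'joint_velocities': array([ 0.00028376, -0.00140792,  0.00196618, -0.00046216,  0.00052983,
       -0.00110271,  0.00047247]), 'tau': array([ 3.01559965e-03, -6.60637093e+01,  1.37066703e+00, -4.06881094e+01,
        1.68385432e-02,  9.37860314e-03, -7.41409366e-06]), 'eef_pos': array([ 0.2443911 , -0.60184798,  0.24442659]), 'tcp_rot': array([-7.79237224e-04,  9.81453807e-01,  1.91697087e-01, -2.10855803e-04]), 'contact_force': array([ 0.25871986, -0.9819167 , -0.93262907]), 'moment': array([-0.01817058,  0.00087215, -0.03871921]), 'gripper_force': 0.0, 'width': 0.9981671456320118} 0.014
```

View pics/top0.png

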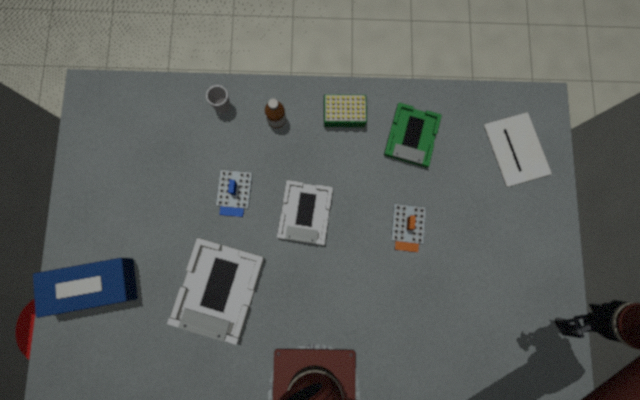

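View pics/scene0.png

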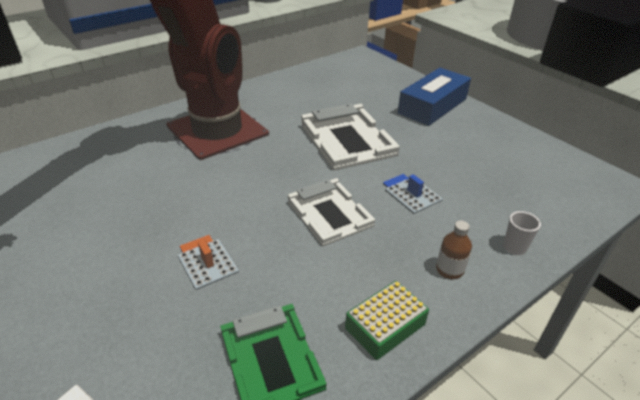

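```bash
cat >> h.py <<'E'
from scipy.spatial.transform import Rotation as R
def T_wrist(s):
    T=np.eye(4); q=s["tcp_rot"]; T[:3,:3]=R.from_quat([q[1],q[2],q[3],q[0]]).as_matrix(); T[:3,3]=s["eef_pos"]
    return T@robot.calibration("wrist")["tool_from_camera"]
def ray(K,T,uv,z):
    uv=np.atleast_2d(uv).astype(float)
    r=np.c_[(uv[:,0]-K[0,2])/K[0,0],(uv[:,1]-K[1,2])/K[1,1],np.ones(len(uv))]@T[:3,:3].T
    return T[:3,3]+r*((z-T[2,3])/r[:,2])[:,None]
def pts(K,T,d,m):
    v,u=np.nonzero(m&(d>0)); z=d[v,u]
    return np.c_[(u-K[0,2])/K[0,0]*z,(v-K[1,2])/K[1,1]*z,z]@T[:3,:3].T+T[:3,3]
def mask(im,c):
    h=cv2.cvtColor(im,cv2.COLOR_RGB2HSV); H,S,V=[h[...,i] for i in range(3)]
    if c=="blue": return (H>105)&(H<130)&(S>130)&(V>60)
    if c=="orange": return (H>3)&(H<20)&(S>140)&(V>90)
    if c=="white": return (S<40)&(V>150)
def rect(P): # centre, long-side dir angle deg, sizes
    (c,(w,h),a)=cv2.minAreaRect(P[:,:2].astype(np.float32)*1000)
    return np.round(c,1),round(w,1),round(h,1),round(a,1)
E
python3 - <<'E'
from h import *
f=np.load("top0.npz"); im,d=f["im"],f["d"]; c=robot.calibration("top"); K,T=c["intrinsics"],c["extrinsics"]
def roi(u0,v0,u1,v1):
    m=np.zeros(d.shape,bool); m[v0:v1,u0:u1]=1; return m
for n,b in(("blue",(205,160,265,225)),("orange",(385,195,435,260))):
    P=pts(K,T,d,mask(im,n)&roi(*b))
    for nm,q in(("grip",P[P[:,2]>.035]),("tongue",P[P[:,2]<.02])): print(n,nm,len(q),q.mean(0).round(4),rect(q))
for nm,b in (("nest",(270,170,340,255)),("big",(160,230,270,350))):
    P=pts(K,T,d,roi(*b)); P=P[(P[:,2]>.015)&(P[:,2]<.06)]; print(nm,len(P),rect(P),np.percentile(P[:,2],[5,50,95]).round(4))
    tb=pts(K,T,d,roi(*b)); print(np.percentile(tb[:,2],[5,20]).round(4))
E
```

```text
blue grip 69 [0.5712 0.2512 0.0516] (array([572.1, 251.6]), 13.9, 35.5, 81.5)
blue tongue 174 [0.5048 0.2568 0.0056] (array([504.9, 256.7]), 67.3, 23.5, 86.3)
orange grip 64 [ 0.4777 -0.2725  0.053 ] (array([ 478. , -271.4]), 34.7, 15.4, 0.4)
orange tongue 164 [ 0.4109 -0.2667  0.0051] (array([ 410.7, -266.6]), 65.4, 21.8, 84.3)
nest 993 (array([507.4,  37.8]), 139.8, 174.8, 82.3) [0.0184 0.0266 0.0353]
[-0.0036 -0.0013]
big 3666 (array([278.3, 283.4]), 200.8, 249.6, 75.1) [0.0153 0.0326 0.0484]
[-0.0037 -0.0013]
```

send_rows --series '[{"dx":0.72,"dy":-0.74,"gripper":1},{"dx":0.72,"dy":-0.74,"gripper":1},{"dx":0.72,"dy":-0.74,"gripper":1},{"dx":0.72,"dy":-0.74,"gripper":1},{"dx":0.72,"dy":-0.74,"gripper":1},{"dx":0.72,"dy":-0.74,"gripper":1},{"dx":0.72,"dy":-0.74,"gripper":1},{"dx":0.72,"dy":-0.74,"gripper":1}]'

```text
validation failed for argument at $.se...
```

send_rows --series '[{"dx":0.72,"dy":-0.74,"gripper":1},{"dx":0.72,"dy":-0.74,"gripper":1},{"dx":0.72,"dy":-0.74,"gripper":1},{"dx":0.72,"dy":-0.74,"gripper":1},{"dx":0.72,"dy":-0.74,"gripper":1},{"dx":0.72,"dy":-0.74,"gripper":1},{"dx":0.72,"dy":-0.74,"gripper":1},{"dx":0.72,"dy":-0.74,"gripper":1}]'

```text
validation failed for argument at $.se...
```

send_rows --series '[{"dx":0.72,"dy":-0.74,"dz":0,"yaw":0,"gripper":1},{"dx":0.72,"dy":-0.74,"dz":0,"yaw":0,"gripper":1},{"dx":0.72,"dy":-0.74,"dz":0,"yaw":0,"gripper":1},{"dx":0.72,"dy":-0.74,"dz":0,"yaw":0,"gripper":1},{"dx":0.72,"dy":-0.74,"dz":0,"yaw":0,"gripper":1},{"dx":0.72,"dy":-0.74,"dz":0,"yaw":0,"gripper":1},{"dx":0.72,"dy":-0.74,"dz":0,"yaw":0,"gripper":1}]'

```text
time: 0.8
eef_pos: [0.3636, -0.3098, 0.2454]
tcp_rot: [-0.0, 0.981, 0.195, 0.0]
contact_force: [-0.5, -0.4, -0.0]
width: 0.999
gripper_force: 0.0
```

send_rows --series '[{"dx":0.72,"dy":-0.74,"dz":0,"yaw":0,"gripper":1},{"dx":0.72,"dy":-0.74,"dz":0,"yaw":0,"gripper":1},{"dx":0.72,"dy":-0.74,"dz":0,"yaw":0,"gripper":1},{"dx":0.72,"dy":-0.74,"dz":0,"yaw":0,"gripper":1},{"dx":0.72,"dy":-0.74,"dz":0,"yaw":0,"gripper":1},{"dx":0.72,"dy":-0.74,"dz":0,"yaw":0,"gripper":1},{"dx":0.72,"dy":-0.74,"dz":0,"yaw":0,"gripper":1}]'

```text
time: 1.5
eef_pos: [0.479, -0.0227, 0.2455]
tcp_rot: [-0.001, 0.981, 0.195, 0.001]
contact_force: [0.2, -0.4, 0.2]
width: 0.997
gripper_force: 0.0
```

```bash
cat >> h.py <<'E'
def plan(target,ang): # world target, tool x angle deg -> tool units
    s=robot.get_state(); q=s["tcp_rot"]; M=R.from_quat([q[1],q[2],q[3],q[0]]).as_matrix()
    a=np.degrees(np.arctan2(M[1,0],M[0,0])); dl=M.T@(np.array(target)-s["eef_pos"])
    print("pos",s["eef_pos"].round(4),"ang",a.round(2),"tilt",M[:,2].round(4),"shift units",(dl/.3).round(3),"yaw units",round((a-ang)/30,3))
E
python3 - <<'E'
from h import *
plan([.57,.251,.22],-4.3)
E
```

```text
pos [ 0.479  -0.0227  0.2455] ang 22.51 tilt [ 8.0e-04  1.9e-03 -1.0e+00] shift units [ 0.629 -0.727  0.087] yaw units 0.894
```

```bash
python3 - <<'E'
from h import *
s,im,d=snap("wrist"); cv2.imwrite("pics/w1.png",im[...,::-1]); np.savez("w1.npz",im=im,d=d,T=T_wrist(s))
E
```

```text
(no output)
```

View pics/w1.png

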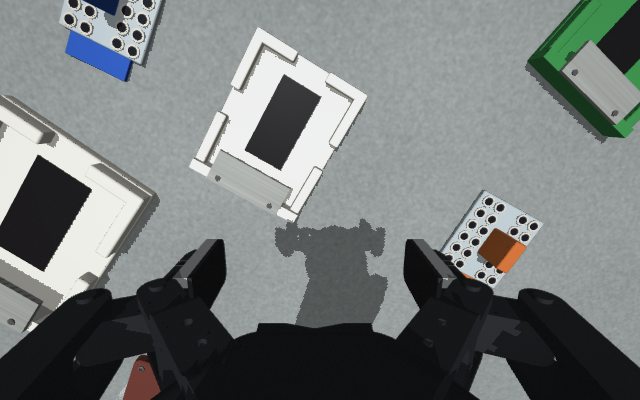

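send_rows --series '[{"dx":0.63,"dy":-0.73,"dz":0.08,"yaw":0.89,"gripper":1},{"dx":0.63,"dy":-0.73,"dz":0.08,"yaw":0.89,"gripper":1},{"dx":0.63,"dy":-0.73,"dz":0.08,"yaw":0.89,"gripper":1},{"dx":0.63,"dy":-0.73,"dz":0.08,"yaw":0.89,"gripper":1},{"dx":0.63,"dy":-0.73,"dz":0.08,"yaw":0.89,"gripper":1},{"dx":0.63,"dy":-0.73,"dz":0.08,"yaw":0.89,"gripper":1},{"dx":0.63,"dy":-0.73,"dz":0.08,"yaw":0.89,"gripper":1},{"dx":0.63,"dy":-0.73,"dz":0.08,"yaw":0.89,"gripper":1}]'

```text
time: 2.35
eef_pos: [0.5705, 0.2468, 0.22]
tcp_rot: [-0.0, 0.999, -0.039, -0.001]
contact_force: [-0.2, -0.4, -0.8]
width: 0.999
gripper_force: 0.0
```

```bash
python3 - <<'E'
from h import *
s,im,d=snap("wrist"); cv2.imwrite("pics/w2.png",im[...,::-1]); np.savez("w2.npz",im=im,d=d,T=T_wrist(s)); print(s["eef_pos"],s["tcp_rot"])
E
```

```text
[0.57047792 0.24678583 0.21998558] [-8.80708331e-05  9.99243800e-01 -3.88660414e-02 -1.11878571e-03]
```

View pics/w2.png

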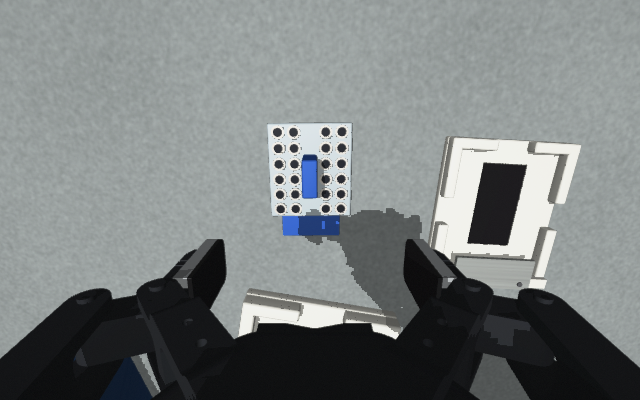

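```bash
python3 - <<'E'
from h import *
K=robot.calibration("wrist")["intrinsics"]
f=np.load("w2.npz"); im,d,T=f["im"],f["d"],f["T"]
m=np.zeros(d.shape,bool); m[100:245,250:370]=1
P=pts(K,T,d,m&mask(im,"blue"))
for nm,q in(("grip",P[P[:,2]>.05]),("tongue",P[P[:,2]<.012])): print(nm,len(q),q.mean(0).round(4),rect(q))
P=pts(K,T,d,m); q=P[(P[:,2]>.004)&(P[:,2]<.015)]; print("plate+tongue",rect(q),np.percentile(P[:,2],[5,20,50,80]).round(4))
for fn,b in(("w1",(185,20,372,226)),("w2",(425,125,590,300))):
    f=np.load(fn+".npz"); im,d,T=f["im"],f["d"],f["T"]
    m=np.zeros(d.shape,bool); m[b[1]:b[3],b[0]:b[2]]=1
    P=pts(K,T,d,m)
    for nm,lo,hi in(("all",.006,.05),("walls",.019,.028),("lip",.0295,.045)):
        q=P[(P[:,2]>lo)&(P[:,2]<hi)]; print(fn,nm,len(q),rect(q),np.median(q[:,2]).round(4),q[:,:2].mean(0).round(4))
E
```

```text
grip 568 [0.5724 0.252  0.0541] (array([572.1, 252.2]), 14.5, 38.9, 85.6)
tongue 1061 [0.5042 0.2568 0.006 ] (array([504.1, 256.6]), 69.3, 24.6, 85.3)
plate+tongue (array([558.6, 252.8]), 96.0, 136.1, 86.0) [-0.0008 -0.      0.0049  0.0091]
w1 all 18644 (array([504.2,  36.3]), 140.4, 174.5, 82.3) 0.0111 [0.5074 0.0379]
w1 walls 3594 (array([504.2,  36.2]), 140.2, 174.3, 82.3) 0.0241 [0.5259 0.0379]
w1 lip 2522 (array([437.3,  47.8]), 128.2, 38.8, 82.4) 0.0331 [0.4375 0.0459]
w2 all 17278 (array([503.9,  36.3]), 141.7, 174.5, 82.3) 0.0109 [0.5114 0.0322]
w2 walls 3358 (array([504.1,  36.3]), 141.6, 174.1, 82.3) 0.0238 [0.5336 0.025 ]
w2 lip 1984 (array([436.2,  40.4]), 103.4, 39.1, 82.1) 0.0329 [0.4394 0.0402]
```

```bash
python3 - <<'E'
from h import *
plan([.5723,.2521,.032],-4.1)
E
```

```text
pos [0.5707 0.2447 0.2203] ang -4.58 tilt [-1.7e-03 -9.0e-04 -1.0e+00] shift units [ 0.004 -0.026  0.628] yaw units -0.016
```

send_rows --series '[{"dx":0,"dy":-0.02,"dz":0.3,"yaw":-0.015,"gripper":1},{"dx":0,"dy":-0.02,"dz":0.3,"yaw":-0.015,"gripper":1},{"dx":0,"dy":-0.02,"dz":0.3,"yaw":-0.015,"gripper":1},{"dx":0,"dy":-0.02,"dz":0.3,"yaw":-0.015,"gripper":1}]'

```text
time: 2.8
eef_pos: [0.5715, 0.2494, 0.1321]
tcp_rot: [0.001, 0.999, -0.037, -0.0]
contact_force: [-0.2, -0.2, 0.6]
width: 1.002
gripper_force: 0.0
```

```bash
python3 - <<'E'
from h import *
plan([.5723,.2521,.032],-4.1); 
s,im,d=snap("wrist"); T=T_wrist(s); K=robot.calibration("wrist")["intrinsics"]
P=pts(K,T,d,mask(im,"blue"))
q=P[(P[:,2]>.05)&(P[:,2]<.06)&(abs(P[:,0]-.57)<.05)]; print(len(q),rect(q),q.mean(0))
plan([.5723,.2521,.032],-4.1)
E
```

```text
pos [0.5715 0.2494 0.1321] ang -4.28 tilt [-4.0e-04 -1.2e-03 -1.0e+00] shift units [ 0.002 -0.009  0.334] yaw units -0.006
1118 (array([572. , 252.1]), 15.5, 39.5, 86.0) [0.57266595 0.25179617 0.05397115]
pos [0.5722 0.2504 0.1335] ang -4.26 tilt [ 2.e-03  1.e-04 -1.e+00] shift units [-0.001 -0.006  0.338] yaw units -0.005
```

send_rows --series '[{"dx":0,"dy":-0.008,"dz":0.15,"yaw":0,"gripper":1},{"dx":0,"dy":-0.008,"dz":0.3,"yaw":0,"gripper":1},{"dx":0,"dy":-0.008,"dz":0.335,"yaw":0,"gripper":1},{"dx":0,"dy":-0.008,"dz":0.335,"yaw":0,"gripper":1}]'

```text
time: 3.25
eef_pos: [0.5715, 0.2536, 0.0315]
tcp_rot: [0.0, 0.999, -0.037, -0.0]
contact_force: [1.1, 1.0, 0.5]
width: 0.997
gripper_force: 0.0
```

send_rows --series '[{"dx":0,"dy":0,"dz":0,"yaw":0,"gripper":-1},{"dx":0,"dy":0,"dz":0,"yaw":0,"gripper":-1},{"dx":0,"dy":0,"dz":0,"yaw":0,"gripper":-1},{"dx":0,"dy":0,"dz":0,"yaw":0,"gripper":-1},{"dx":0,"dy":0,"dz":0,"yaw":0,"gripper":-1},{"dx":0,"dy":0,"dz":0,"yaw":0,"gripper":-1},{"dx":0,"dy":0,"dz":0,"yaw":0,"gripper":-1},{"dx":0,"dy":0,"dz":0,"yaw":0,"gripper":-1}]' --squeeze 30

```text
time: 4.05
eef_pos: [0.5716, 0.2542, 0.0316]
tcp_rot: [-0.0, 0.999, -0.036, 0.0]
contact_force: [-0.6, -1.9, 7.1]
width: 0.179
gripper_force: 30.7
```

send_rows --series '[{"dx":0,"dy":0,"dz":-0.1,"yaw":0,"gripper":-1},{"dx":0,"dy":0,"dz":-0.25,"yaw":0,"gripper":-1},{"dx":0,"dy":0,"dz":-0.3,"yaw":0,"gripper":-1},{"dx":0,"dy":0,"dz":-0.3,"yaw":0,"gripper":-1}]'

```text
time: 4.45
eef_pos: [0.5723, 0.2548, 0.1232]
tcp_rot: [-0.001, 0.999, -0.036, 0.002]
contact_force: [-0.6, 0.1, -3.3]
width: 0.177
gripper_force: 29.9
```

```bash
python3 - <<'E'
from h import *
print(robot.get_state()["contact_force"],robot.get_state()["width"])
plan([.5587,.0289,.12],-7.7)
E
```

```text
[-0.60709356  0.14471446 -3.26344373] 0.17748104851228724
pos [0.5723 0.2548 0.1232] ang -4.15 tilt [ 0.0039  0.0014 -1.    ] shift units [0.009 0.754 0.009] yaw units 0.118
```

send_rows --series '[{"dx":0,"dy":0.08,"dz":0,"yaw":0,"gripper":-1},{"dx":0,"dy":0.2,"dz":0,"yaw":0,"gripper":-1},{"dx":0,"dy":0.34,"dz":0,"yaw":0.12,"gripper":-1},{"dx":0.01,"dy":0.48,"dz":0,"yaw":0.12,"gripper":-1},{"dx":0.01,"dy":0.62,"dz":0,"yaw":0.12,"gripper":-1},{"dx":0.01,"dy":0.71,"dz":0,"yaw":0.12,"gripper":-1},{"dx":0.01,"dy":0.754,"dz":0,"yaw":0.12,"gripper":-1},{"dx":0.01,"dy":0.754,"dz":0,"yaw":0.12,"gripper":-1}]'

```text
time: 5.25
eef_pos: [0.557, 0.0263, 0.1193]
tcp_rot: [0.0, 0.998, -0.069, -0.001]
contact_force: [0.6, -0.0, -2.2]
width: 0.181
gripper_force: 30.0
```

```bash
cat >> h.py <<'E'
N=np.array([.5042,.0363,.01]); A=np.radians(-7.7); RN=np.array([[np.cos(A),-np.sin(A),0],[np.sin(A),np.cos(A),0],[0,0,1]])
def nest(P): return (np.asarray(P)-N)@RN   # world -> nest frame
def world(p): return RN@np.asarray(p)+N
def look(fn=None):  # tray in nest frame from wrist camera: plane of plate (grey/blue near tray)
    s,im,d=snap("wrist"); T=T_wrist(s); K=robot.calibration("wrist")["intrinsics"]
    if fn: cv2.imwrite(fn,im[...,::-1])
    tcp=nest(s["eef_pos"]); m=np.ones(d.shape,bool)
    P=nest(pts(K,T,d,m)); B=nest(pts(K,T,d,mask(im,"blue")))
    print("tcp nest",(tcp*1000).round(1)); return tcp,P,B
E
python3 - <<'E'
from h import *
plan(world([.055,0,.1]),-7.7)
tcp,P,B=look("pics/w3.png")
r=P-tcp
q=r[(r[:,0]>.022)&(r[:,0]<.05)&(abs(r[:,1])<.04)&(r[:,2]<0)&(r[:,2]>-.04)]
c=np.polyfit(q[:,0],q[:,2],1); print(len(q),"plate slope deg",np.degrees(np.arctan(c[0])),"z at 0",c[1],"max x",r[(abs(r[:,1])<.04)&(r[:,2]<0)&(r[:,2]>-.045)][:,0].max())
E
```

```text
pos [0.557  0.0263 0.1193] ang -7.92 tilt [-2.3e-03 -6.0e-04 -1.0e+00] shift units [ 0.005 -0.01   0.031] yaw units -0.007
tcp nest [ 53.6  -2.9 109.3]
8324 plate slope deg -0.05742615985686307 z at 0 -0.02262668671440257 max x 0.055054057299712134
```

View pics/w3.png

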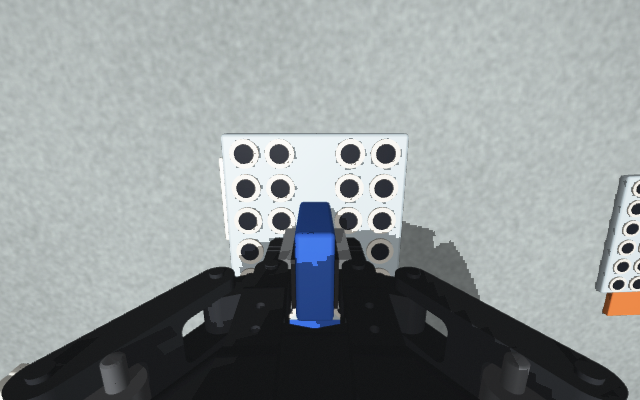

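send_rows --series '[{"dx":-0.01,"dy":-0.01,"dz":0.06,"yaw":0,"gripper":-1},{"dx":-0.01,"dy":-0.01,"dz":0.13,"yaw":0,"gripper":-1},{"dx":-0.01,"dy":-0.01,"dz":0.18,"yaw":0,"gripper":-1},{"dx":-0.01,"dy":-0.01,"dz":0.205,"yaw":0,"gripper":-1},{"dx":-0.01,"dy":-0.01,"dz":0.21,"yaw":0,"gripper":-1}]'

```text
time: 5.8
eef_pos: [0.5547, 0.0327, 0.0569]
tcp_rot: [-0.0, 0.998, -0.067, -0.001]
contact_force: [-0.1, -0.2, -2.5]
width: 0.186
gripper_force: 29.9
```

```bash
cat >> h.py <<'E'
def tray(fn=None):
    tcp,P,B=look(fn); r=P-tcp
    q=r[(r[:,0]>.022)&(r[:,0]<.048)&(abs(r[:,1])<.04)&(r[:,2]<.03)&(r[:,2]>-.045)]
    for i in range(4):
        c=np.polyfit(q[:,0],q[:,2],1); q=q[abs(np.polyval(c,q[:,0])-q[:,2])<.004]
    th=np.arctan(c[0]); x=np.array([np.cos(th),np.sin(th)]); n=np.array([-x[1],x[0]])
    P0=tcp[[0,2]]+np.array([0,c[1]]); h=-c[1]*np.cos(th)+.008 # perpendicular TCP height over underside
    on=abs((r[:,[0,2]]-[0,c[1]])@n)<.003
    far=((r[:,[0,2]])@x)[on&(abs(r[:,1])<.04)].max()
    foot=tcp[[0,2]]-n*h; tip=foot-x*(.136-far); fe=foot+x*far
    s=robot.get_state()
    print("tilt",np.degrees(th).round(2),"n",len(q),"h",(h*1000).round(1),"far",(far*1000).round(1),"tip",(tip*1000).round(1),"far edge",(fe*1000).round(1),"F",s["contact_force"].round(1),"M",s["moment"].round(2))
E
python3 - <<'E'
from h import *
plan(world([.05,0,.0346]),-7.7); tray()
E
```

```text
pos [0.5547 0.0327 0.0569] ang -7.67 tilt [-1.6e-03  6.0e-04 -1.0e+00] shift units [-0.002  0.011  0.041] yaw units 0.001
tcp nest [50.5  3.2 46.9]
tilt -0.16 n 7653 h 30.5 far 55.0 tip [-30.6  16.5] far edge [105.4  16.2] F [ 0.  -0.6 -1.9] M [ 0.02 -0.    0.03]
```

send_rows --series '[{"dx":0,"dy":0.008,"dz":0.004,"yaw":0,"gripper":-1},{"dx":0,"dy":0.008,"dz":0.008,"yaw":0,"gripper":-1},{"dx":0,"dy":0.008,"dz":0.011,"yaw":0,"gripper":-1},{"dx":0,"dy":0.008,"dz":0.014,"yaw":0,"gripper":-1},{"dx":0,"dy":0.008,"dz":0.016,"yaw":0,"gripper":-1},{"dx":0,"dy":0.008,"dz":0.016,"yaw":0,"gripper":-1}]'

```text
time: 6.45
eef_pos: [0.5553, 0.029, 0.0554]
tcp_rot: [0.001, 0.998, -0.068, 0.001]
contact_force: [-11.4, -2.1, 20.5]
width: 0.185
gripper_force: 33.4
```

```bash
python3 - <<'E'
from h import *
tray()
E
```

```text
tcp nest [51.6 -0.4 45.4]
tilt 0.22 n 7651 h 30.5 far 54.9 tip [-29.3  14.6] far edge [106.7  15.1] F [-11.1  -2.9  22.2] M [-0.35  1.96 -0.  ]
```

send_rows --series '[{"dx":0,"dy":0,"dz":0,"yaw":0,"gripper":-1},{"dx":0,"dy":0,"dz":0,"yaw":0,"gripper":-1},{"dx":0,"dy":0,"dz":0,"yaw":0,"gripper":-1}]' --squeeze 20

```text
time: 6.8
eef_pos: [0.5553, 0.029, 0.0554]
tcp_rot: [0.001, 0.998, -0.068, 0.001]
contact_force: [-11.7, -2.5, 21.7]
width: 0.182
gripper_force: 33.4
```

```bash
python3 - <<'E'
from h import *
tray()
E
```

```text
tcp nest [51.6 -0.4 45.4]
tilt 0.27 n 7638 h 30.6 far 55.0 tip [-29.3  14.5] far edge [106.7  15.1] F [-10.7  -2.1  20.9] M [-0.34  1.89 -0.01]
```

send_rows --series '[{"dx":0,"dy":0,"dz":-0.02,"yaw":0,"gripper":-1},{"dx":-0.02,"dy":0,"dz":-0.02,"yaw":0,"gripper":-1},{"dx":-0.04,"dy":0,"dz":-0.02,"yaw":0,"gripper":-1},{"dx":-0.043,"dy":0,"dz":-0.02,"yaw":0,"gripper":-1},{"dx":-0.043,"dy":0,"dz":-0.02,"yaw":0,"gripper":-1}]' --squeeze 20

```text
time: 7.35
eef_pos: [0.5416, 0.031, 0.0588]
tcp_rot: [0.0, 0.998, -0.067, -0.0]
contact_force: [0.2, -0.8, -2.2]
width: 0.183
gripper_force: 30.0
```

```bash
python3 - <<'E'
from h import *
tray()
E
```

```text
tcp nest [37.8 -0.2 48.8]
tilt 0.06 n 7672 h 30.6 far 54.9 tip [-43.3  18.1] far edge [92.7 18.2] F [ 0.4  0.  -1.7] M [ 0.01 -0.03  0.03]
```

send_rows --series '[{"dx":0,"dy":0,"dz":0.01,"yaw":0,"gripper":-0.95},{"dx":0,"dy":0,"dz":0.016,"yaw":0,"gripper":-0.95},{"dx":0,"dy":0,"dz":0.02,"yaw":0,"gripper":-0.95},{"dx":0,"dy":0,"dz":0.024,"yaw":0,"gripper":-0.95},{"dx":0,"dy":0,"dz":0.027,"yaw":0,"gripper":-0.95},{"dx":0,"dy":0,"dz":0.027,"yaw":0,"gripper":-0.95}]' --squeeze 20

```text
time: 8.0
eef_pos: [0.5412, 0.0314, 0.0517]
tcp_rot: [0.0, 0.998, -0.067, -0.001]
contact_force: [-11.9, 0.6, 16.9]
width: 0.189
gripper_force: 33.4
```

```bash
python3 - <<'E'
from h import *
tray()
E
```

```text
tcp nest [37.3  0.1 41.7]
tilt 4.31 n 7873 h 29.6 far 54.9 tip [-41.3   6.1] far edge [94.3 16.3] F [-12.4  -0.3  16.8] M [ 0.03  2.07 -0.03]
```

send_rows --series '[{"dx":0,"dy":0,"dz":0.004,"yaw":0,"gripper":-0.95},{"dx":0,"dy":0,"dz":0.008,"yaw":0,"gripper":-0.95},{"dx":0,"dy":0,"dz":0.011,"yaw":0,"gripper":-0.95},{"dx":0,"dy":0,"dz":0.011,"yaw":0,"gripper":-0.95}]'

```text
time: 8.45
eef_pos: [0.5407, 0.0315, 0.0493]
tcp_rot: [0.001, 0.998, -0.067, -0.001]
contact_force: [-19.7, -0.1, 31.1]
width: 0.186
gripper_force: 35.5
```

```bash
python3 - <<'E'
from h import *
tray()
E
```

```text
tcp nest [36.9  0.2 39.3]
tilt 6.78 n 8026 h 28.9 far 54.8 tip [-40.4   1. ] far edge [94.7 17.1] F [-19.7  -1.3  32.3] M [-0.02  3.66 -0.06]
```

send_rows --series '[{"dx":0,"dy":0,"dz":-0.015,"yaw":0,"gripper":-0.95},{"dx":0,"dy":0,"dz":-0.025,"yaw":0,"gripper":-0.95},{"dx":0,"dy":0,"dz":-0.025,"yaw":0,"gripper":-0.95},{"dx":0,"dy":0,"dz":-0.025,"yaw":0,"gripper":-0.95}]'

```text
time: 8.9
eef_pos: [0.5421, 0.0309, 0.0548]
tcp_rot: [-0.0, 0.998, -0.068, -0.0]
contact_force: [-0.6, -0.4, -1.6]
width: 0.187
gripper_force: 30.6
```

```bash
python3 - <<'E'
from h import *
tray()
E
```

```text
tcp nest [38.3 -0.3 44.8]
tilt 6.97 n 8023 h 29.1 far 54.7 tip [-38.9   6.1] far edge [96.1 22.6] F [-0.3  0.  -2.2] M [0.02 0.   0.  ]
```

send_rows --series '[{"dx":-0.02,"dy":0,"dz":0,"yaw":0,"gripper":-0.95},{"dx":-0.045,"dy":0,"dz":0,"yaw":0,"gripper":-0.95},{"dx":-0.07,"dy":0,"dz":0,"yaw":0,"gripper":-0.95},{"dx":-0.07,"dy":0,"dz":0,"yaw":0,"gripper":-0.95}]'

```text
time: 9.35
eef_pos: [0.5199, 0.034, 0.055]
tcp_rot: [0.0, 0.998, -0.067, -0.0]
contact_force: [-0.0, -0.3, -2.0]
width: 0.187
gripper_force: 30.6
```

```bash
python3 - <<'E'
from h import *
tray()
E
```

```text
tcp nest [15.8 -0.1 45. ]
tilt 6.94 n 8028 h 29.1 far 54.8 tip [-61.3   6.3] far edge [73.7 22.7] F [ 0.4 -0.1 -1.4] M [ 0.01  0.01 -0.03]
```

send_rows --series '[{"dx":-0.02,"dy":0,"dz":0,"yaw":0,"gripper":-0.95},{"dx":-0.02,"dy":0,"dz":-0.01,"yaw":0,"gripper":-0.95},{"dx":-0.02,"dy":0,"dz":-0.02,"yaw":0,"gripper":-0.95},{"dx":-0.025,"dy":0,"dz":-0.03,"yaw":0,"gripper":-0.95},{"dx":-0.025,"dy":0,"dz":-0.04,"yaw":0,"gripper":-0.95},{"dx":-0.03,"dy":0,"dz":-0.05,"yaw":0,"gripper":-0.95},{"dx":-0.03,"dy":0,"dz":-0.05,"yaw":0,"gripper":-0.95}]'

```text
time: 10.1
eef_pos: [0.5123, 0.0349, 0.0704]
tcp_rot: [0.0, 0.998, -0.068, 0.0]
contact_force: [-1.4, 0.5, -6.9]
width: 0.179
gripper_force: 29.2
```

```bash
python3 - <<'E'
from h import *
tray("pics/w4.png")
E
```

```text
tcp nest [ 8.2 -0.3 60.4]
tilt 15.8 n 8084 h 30.0 far 55.9 tip [-60.8   9.7] far edge [70.1 46.7] F [-1.5 -0.9 -5.2] M [-0.07  0.03  0.03]
```

send_rows --series '[{"dx":0,"dy":0,"dz":0.012,"yaw":0,"gripper":-0.95},{"dx":-0.015,"dy":0,"dz":0.02,"yaw":0,"gripper":-0.95},{"dx":-0.028,"dy":0,"dz":0.02,"yaw":0,"gripper":-0.95},{"dx":-0.028,"dy":0,"dz":0.02,"yaw":0,"gripper":-0.95},{"dx":-0.028,"dy":0,"dz":0.02,"yaw":0,"gripper":-0.95}]'

```text
time: 10.65
eef_pos: [0.5042, 0.0362, 0.0644]
tcp_rot: [0.0, 0.998, -0.068, 0.0]
contact_force: [0.6, -0.4, -2.6]
width: 0.185
gripper_force: 30.0
```

```bash
python3 - <<'E'
from h import *
tray()
E
```

```text
tcp nest [ 0.  -0.1 54.4]
tilt 15.67 n 8078 h 29.9 far 55.8 tip [-69.1   3.9] far edge [61.8 40.7] F [-0.7 -0.5 -2.7] M [ 0.01  0.03 -0.02]
```

send_rows --series '[{"dx":0,"dy":0,"dz":0.006,"yaw":0,"gripper":-0.95},{"dx":0,"dy":0,"dz":0.01,"yaw":0,"gripper":-0.95},{"dx":0,"dy":0,"dz":0.01,"yaw":0,"gripper":-0.95},{"dx":0,"dy":0,"dz":0.01,"yaw":0,"gripper":-0.95},{"dx":0,"dy":0,"dz":0.01,"yaw":0,"gripper":-0.95},{"dx":0,"dy":0,"dz":0.01,"yaw":0,"gripper":-0.95},{"dx":0,"dy":0,"dz":0.01,"yaw":0,"gripper":-0.95},{"dx":0,"dy":0,"dz":0.01,"yaw":0,"gripper":-0.95}]'

```text
time: 11.5
eef_pos: [0.5043, 0.0362, 0.0613]
tcp_rot: [-0.0, 0.998, -0.068, 0.0]
contact_force: [0.9, -0.1, 2.8]
width: 0.186
gripper_force: 30.6
```

send_rows --series '[{"dx":0.004,"dy":0,"dz":0.01,"yaw":0,"gripper":-0.95},{"dx":0.008,"dy":0,"dz":0.018,"yaw":0,"gripper":-0.95},{"dx":0.014,"dy":0,"dz":0.027,"yaw":0,"gripper":-0.95},{"dx":0.02,"dy":0,"dz":0.037,"yaw":0,"gripper":-0.95},{"dx":0.026,"dy":0,"dz":0.048,"yaw":0,"gripper":-0.95},{"dx":0.026,"dy":0,"dz":0.048,"yaw":0,"gripper":-0.95}]'

```text
time: 12.1
eef_pos: [0.513, 0.0351, 0.047]
tcp_rot: [-0.0, 0.998, -0.068, 0.001]
contact_force: [2.4, -0.9, 3.4]
width: 0.182
gripper_force: 31.3
```

```bash
python3 - <<'E'
from h import *
tray()
E
```

```text
tcp nest [ 8.9 -0.  37. ]
tilt 4.93 n 7900 h 29.4 far 54.5 tip [-69.8   0.7] far edge [65.7 12.4] F [ 2.3 -0.6  1.6] M [-0.07 -0.36  0.05]
```

send_rows --series '[{"dx":0.004,"dy":0,"dz":0.008,"yaw":0,"gripper":-0.95},{"dx":0.008,"dy":0,"dz":0.016,"yaw":0,"gripper":-0.95},{"dx":0.01,"dy":0,"dz":0.024,"yaw":0,"gripper":-0.95},{"dx":0.01,"dy":0,"dz":0.03,"yaw":0,"gripper":-0.95},{"dx":0.01,"dy":0,"dz":0.03,"yaw":0,"gripper":-0.95}]'

```text
time: 12.65
eef_pos: [0.5155, 0.0348, 0.04]
tcp_rot: [0.001, 0.998, -0.068, 0.001]
contact_force: [-7.8, -2.1, 31.6]
width: 0.187
gripper_force: 35.5
```

```bash
python3 - <<'E'
from h import *
tray("pics/w5.png")
E
```

```text
tcp nest [11.4  0.  30. ]
tilt 0.27 n 7838 h 29.1 far 75.0 tip [-49.4   0.6] far edge [86.6  1.2] F [-7.2 -2.4 31.3] M [-0.41  1.68 -0.02]
```

View pics/w5.png

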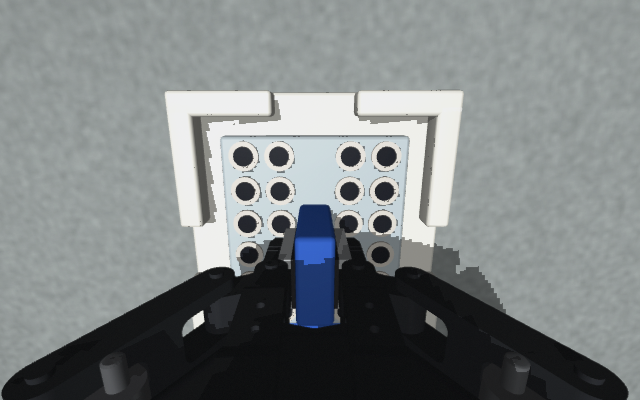

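send_rows --series '[{"dx":0,"dy":0,"dz":-0.006,"yaw":0,"gripper":-0.95},{"dx":0,"dy":0,"dz":-0.011,"yaw":0,"gripper":-0.95},{"dx":0,"dy":0,"dz":-0.011,"yaw":0,"gripper":-0.95},{"dx":0,"dy":0,"dz":-0.011,"yaw":0,"gripper":0},{"dx":0,"dy":0,"dz":-0.011,"yaw":0,"gripper":0},{"dx":0,"dy":0,"dz":-0.011,"yaw":0,"gripper":0},{"dx":0,"dy":0,"dz":-0.011,"yaw":0,"gripper":0},{"dx":0,"dy":0,"dz":-0.011,"yaw":0,"gripper":0}]'

```text
time: 13.5
eef_pos: [0.5147, 0.0347, 0.041]
tcp_rot: [-0.0, 0.998, -0.068, -0.0]
contact_force: [0.1, 0.6, 0.1]
width: 0.501
gripper_force: 0.0
```

send_rows --series '[{"dx":0,"dy":0,"dz":-0.05,"yaw":0,"gripper":0},{"dx":0,"dy":0,"dz":-0.15,"yaw":0,"gripper":0},{"dx":0,"dy":0,"dz":-0.3,"yaw":0,"gripper":0},{"dx":0,"dy":0,"dz":-0.45,"yaw":0,"gripper":0},{"dx":0,"dy":0,"dz":-0.6,"yaw":0,"gripper":0},{"dx":0,"dy":0,"dz":-0.6,"yaw":0,"gripper":0},{"dx":0,"dy":0,"dz":-0.6,"yaw":0,"gripper":0}]'

```text
time: 14.2
eef_pos: [0.5153, 0.0349, 0.2229]
tcp_rot: [0.0, 0.998, -0.068, 0.002]
contact_force: [0.2, -0.5, -0.4]
width: 0.497
gripper_force: 0.0
```

```bash
python3 - <<'E'
from h import *
tcp,P,B=look("pics/w6.png")
g=B[(abs(B[:,0])<.1)&(abs(B[:,1])<.08)]
q=g[(g[:,2]>.045)&(g[:,2]<.065)]; print("grip",len(q),rect(q),np.median(q[:,2]))
q=P[(P[:,2]>.006)&(P[:,2]<.0105)&(abs(P[:,0])<.074)&(abs(P[:,1])<.055)]; print("plate",len(q),rect(q))
for a,b in((-.03,0),(.04,.06)):
    z=q[(q[:,0]>a)&(q[:,0]<b)][:,2]; print(np.median(z) if len(z) else None)
E
```

```text
tcp nest [1.120e+01 1.000e-01 2.129e+02]
grip 602 (array([ 9. , -0.2]), 39.3, 14.9, 0.3) 0.054033912401768365
plate 6853 (array([ 5. , -0.5]), 95.9, 116.2, 89.9)
0.008686412463068014
0.008672075075997996
```

View pics/w6.png

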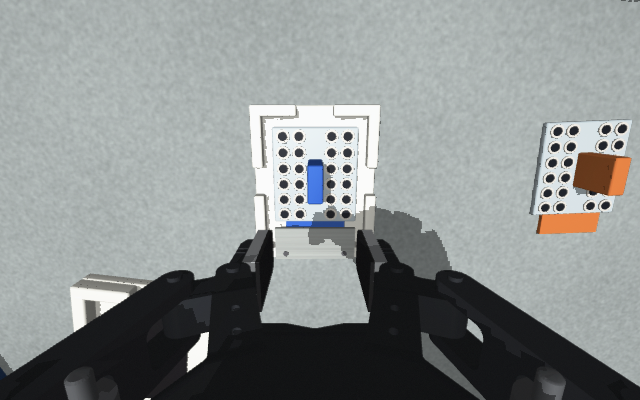

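The blue tray lies flat in the nest: its grip is at nest (9, 0) mm with the top at 54 mm. The tongue is under the lip near pixel (313, 224), all edges are inside the walls, and the orange tray is untouched.

```bash
python3 -c "
from station import robot
print(robot.job_done())"
```

```text
the job is handed in; nothing more can be done
None
```

The blue tray is seated flat in the white nest with its tongue under the lip. It was hooked in at about 7°, raised to about 16° against the lip, paused, swung flat and released. The job was handed in at about 14 s.

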